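# Find the high spot of a bent reel spindle on bench centres

### The job

A bent reel spindle sits on the bench centres and must be set for straightening, with its high spot facing the gauge. By its red knob draw the gauge up to the spindle until the plunger is pressed in about half its travel, never to its stop; then, holding the crank's grip lightly and without straining it, turn the spindle right round once with the plunger on it to see the whole swing, and turn it to where the plunger is pressed in furthest. Leave it there at rest, the gauge still bearing on it, and leave the marker, hex keys and tape measure alone.

Things in the scene. Friction and masses are not known exactly. Their poses are not given: they have to be found in the camera images.
- bench_centres: Blue bench centres, fixed to the bench; bed 345 mm long along own y, 104 mm wide. Origin on the bench under the middle of the centre line; own z up, own x level toward the gauge. Headstock with the crank at own y +120 to +172 mm, 144 mm high; tailstock at own y -122 to -190 mm, its small fixed clamp lever 170 mm high. All offsets here named own are in this frame.
- centre_line (a point): Middle of the centre line, 112 mm above the bench; the line runs along own y. On it, between the centres, turns the bent steel spindle, 18 mm thick, held in the headstock's carrier at an unknown angle. Its middle (own y 0) is out of true by some mm: once a turn its surface there comes nearest the gauge (high spot), half a turn later it is farthest.
- handle: Black grip of the crank: level bar 16 mm thick, 77 mm long along own y; origin at its middle, own y +230 mm, circling the centre line at its throw, 40 to 50 mm, as clamped in the crank's slot. Crank web at own y +176 to +188. It revolves freely on its pin, so a gripper holding it can keep pointing straight down all the way round; its orientation means nothing. Hold it lightly, 20 to 30 N.
- crank (a joint): Crank angle, rad, counted on over whole turns: 0 handle above the centre line, pi/2 level on the gauge side, pi below. Grip in own frame: x = throw sin(angle), z = 112 mm + throw cos(angle). Starts near 0. Turns either way without a stop with 3 to 5 N at the grip, taking the spindle along, and stays where left.
- pull_knob (a point): On the axis of the gauge slide's upright red knob, 20 mm diameter, from 100 to 138 mm above the bench; this point 124 mm up. It stands beside the dial, 16 mm clear of its rim, at the headstock side: own y +57 mm. Free in front and behind (own -x and +x).
- gauge_slide (a joint): Travel of the gauge slide, m: 0 parked, up to 0.046; grows as knob, gauge and plunger are drawn toward the spindle (own -x). Runs stiffly (about 5 N) and stays where left.
- plunger (a joint): How far the gauge's plunger is pressed in, m: 0 free, 0.025 at its stop. Sprung out toward the spindle with 0.4 N at first touch, 1.9 N at the stop. It lies level along own x at the height of the centre line, own y 0.
- pointer (a joint): Red pointer on the gauge's white dial (62 mm, face up, 121 mm above the bench, middle at own y 0 beside the knob, 15 mm nearer the spindle). Angle in rad, clockwise from above, 0.2 rad per mm of plunger; 0 points at the spindle, 5.0 is the plunger's stop. The face has a mark for each mm, each fifth longer.
- plunger_tip (a point): Rounded tip of the plunger (5 mm ball), where it meets the middle of the spindle.
- marker: White marker with a red cap, 136 x 13 mm, lying on the bench in front of the bed. Bystander.
- hex_key_set: Blue folding hex key set, 95 x 30 x 22 mm, lying in front of the bed. Bystander.
- tape_measure: Orange tape measure, 81 x 64 x 36 mm, lying behind the bed, beside the gauge. Bystander.

How it is judged:
By the outcome, as a careful person would: the job done as asked, in the order asked, and still so for the second after the job is handed in, with the robot touching nothing.
It also fails if it takes over 64 s, if anything falls off the work surface, if the arm or the gripper's body presses on something with over 40 N, if the wrist force passes 120 N, or if a joint passes its speed limit or range.

### The arm

A 7-joint arm with a two-finger parallel gripper is mounted at the origin on a cart in front of the work surface, level with it; the furniture and walls round the work are solid. World frame = base frame: x ahead of the robot, y to its left, z up, the work surface at z = 0. Lengths are in m, angles in rad, forces in N, time in s.
With the tool pointing down it reaches from about 0.4 to 0.875 m from the base axis. Payload 19.3 kg.
Tool frame: the origin (TCP) lies midway between the tips of the shut fingers; the grasp point (between the pads) lies 19 mm behind it; z points along the fingers, y is the line along which they close (so a half turn about z gives the same grasp; the last joint's range is limited). The gripper opens to 85 mm and grips with 20 to 120 N. Pads are 22 mm wide; open, the fingers measure 114 mm over their backs; the gripper's body (76 mm by 85 mm) begins 54 mm behind the grasp point. The pads swing forward as they close: fully open they stand 13 mm farther back than shut.
Start: joints at [1.066, 0.521, -0.036, 1.599, 0.021, 1.021, -0.113], TCP at [0.263, -0.567, 0.231] pointing down, gripper open.
Joint ranges: [-2.91, 2.91], [-0.3, 2.13], [-1.5, 1.42], [0.17, 2.43], [-1.26, 4.41], [0.16, 1.93], [-2.52, 2.52]. Speed limits (rad/s): [1.89, 1.89, 2.39, 2.39, 3.01, 3.01, 3.01].

### API

Orientations are given as [roll, pitch, yaw] about the fixed x, y, z axes, in that order (R = Rz(yaw) Ry(pitch) Rx(roll)).
In Python, from workcell import bot, readout, ticket, grab_frame, calibration gives the robot as it stands (bot), with the cameras as plain functions, the readings (readout) and the job (ticket).
- The arm moves only by the shell command python3 nudge.py 'ROWS' [FORCE]. ROWS is a JSON list of rows, 1 to 5 of them, each written [opening, [dx, dy, dz], [rx, ry, rz]]: the finger opening in m, then dx, dy, dz in parts of the range, where 1.0 means 0.4 m, then a rotation vector rx, ry, rz in fractions of the full range, 1 being pi rad; each row is the pose to reach, as a shift and turn from the pose commanded when the command began, along the tool's axes at that moment; what a row does not reach only later rows make up. A row lasts 1/8 s, in which the tool goes at most 0.0625 m and 0.188 rad, less where a joint would pass 70% of its speed; a pose out of reach is approached as far as the arm can. The fingers move at their own pace and stop on an object; FORCE is the grip in N (left out, the last holds). Time passes only in rows, so rows that do not move let the fingers close. It prints the time, the measured TCP pose, the force, the opening and the grip force at its end. No shift or turn number may pass 1 either way. Input that does not fit is refused with a message, and nothing moves.
- readout.observe(): the state, without advancing time (a new reading comes with each control period).
- grab_frame(name): name is "scene" or "top" or "wrist"; returns the picture (400x640x3 uint8, blue, green, red); there is no depth.
- calibration(name): a dict with "vfov" (degrees; the focal length in pixels is half the picture's height over the tangent of half this angle, whatever the lens; pixels are square), "cx", "cy" (the principal point, pixels), "eye" and "attitude" of the camera in the world. Camera axes: x right, y down, z forward; pixel columns grow to the right and rows downward; lengths in m; the calibration is good to about 2 mm. A picture is of the moment at which its call begins: read the wrist's pose just before it. calibration takes no time and is no camera call; for the wrist camera it gives the pose at the moment of the call.
- ticket.job_done(): hands the job in; it is judged then, once.
The state is a dict: "clock": time; "qpos": joint angles; "qd": joint speeds; "joint_efforts": joint torques, N m; "position": TCP position; "tool_rot": TCP orientation; "force": force on the tool from outside, world axes, zero at the start; "moment": the same for the moment, N m; "grip_width": finger opening in m; "finger_force": force on a finger pad.
Only numpy, scipy, OpenCV 4.12 (cv2) and the standard library are available. Lean on these libraries where they do the work, as an engineer would, in place of code of your own. Each camera call takes 0.05 s, during which the arm holds its last target. There are 200 camera calls.

## Working session

There is one attempt and no reset: what is moved stays moved. The work goes in short steps, Python scripts to look and compute and a shell command to move; the robot and the scene stay as the last step left them, time stands still between calls to the robot, and variables do not carry over. Pictures are saved under pics/ and viewed, at most 10 in all, crops included, and the job is handed in when it is done.

```bash
ls; mkdir -p pics
python3 - <<'E'
from workcell import bot, readout, ticket, grab_frame, calibration
import cv2
for n in("scene","top"):
    c=calibration(n);print(n,c)
    cv2.imwrite(f"pics/{n}0.png",grab_frame(n))
s=readout.observe();print(s)
E
```

```text
nudge.py
pics
workcell.py
scene {'vfov': 43.98927272842221, 'cx': 319.68767785219325, 'cy': 203.21678038914982, 'eye': array([0.09711936, 0.67773921, 0.57687801]), 'attitude': array([-2.01695886,  0.01958516, -2.71130409])}
top {'vfov': 43.87059851679785, 'cx': 313.38058203656493, 'cy': 196.31267920882357, 'eye': array([ 0.33089957, -0.18639196,  1.10306025]), 'attitude': array([-2.97122796,  0.00885861, -1.5407117 ])}
{'clock': 0.1, 'qpos': array([ 1.06579716,  0.5219261 , -0.03631576,  1.59995174,  0.02115819,
        1.02110935, -0.11281346]), 'qd': array([-8.55965441e-04, -4.63301799e-04,  1.03049120e-03, -2.73289129e-03,
        4.93294162e-06, -3.20645056e-04, -2.83456009e-04]), 'joint_efforts': array([ 5.83021130e-03, -9.28496003e+01,  1.98525421e+00, -3.70539558e+01,
        1.82613661e-02,  5.26346281e-03,  1.11434846e-05]), 'position': array([ 0.2631118 , -0.5665813 ,  0.23080079]), 'tool_rot': array([-3.14058201e+00,  4.15768727e-05,  4.34742780e-01]), 'force': array([-0.22662145,  0.26737287,  0.24836341]), 'moment': array([-0.03396931, -0.03337132,  0.00832309]), 'finger_force': 0.0, 'grip_width': 0.08513484837347883}
```

View pics/scene0.png

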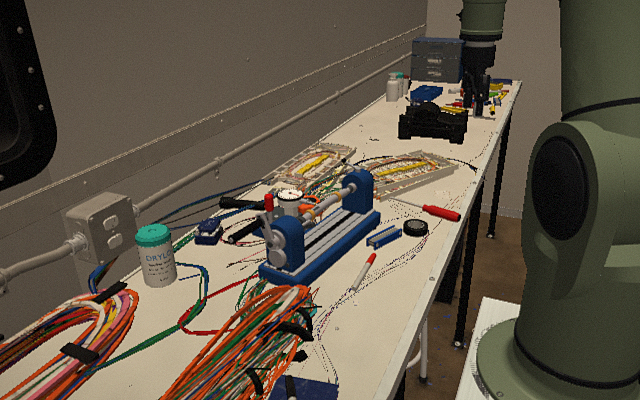

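View pics/top0.png

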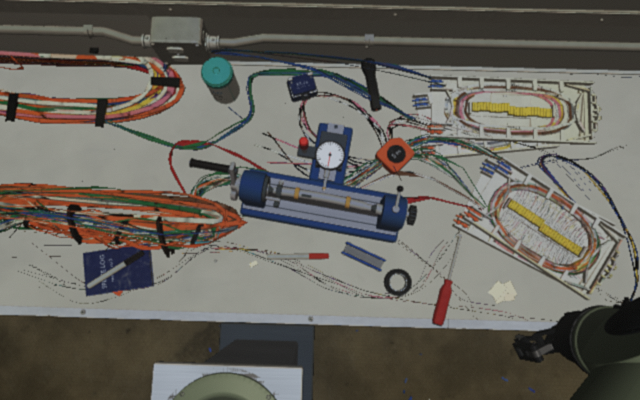

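The top view shows the centres near (320,200) with the headstock and crank to the left (grip ≈(210,165)), the knob at (304,143) and the dial at (330,155). I'll enlarge it.

Run:
```python
import cv2
i=cv2.imread("pics/top0.png")[115:250,180:425]
cv2.imwrite("pics/c0.png",cv2.resize(i,(0,0),fx=3.2,fy=3.2,interpolation=cv2.INTER_CUBIC))
```

```text
(no output)
```

View pics/c0.png

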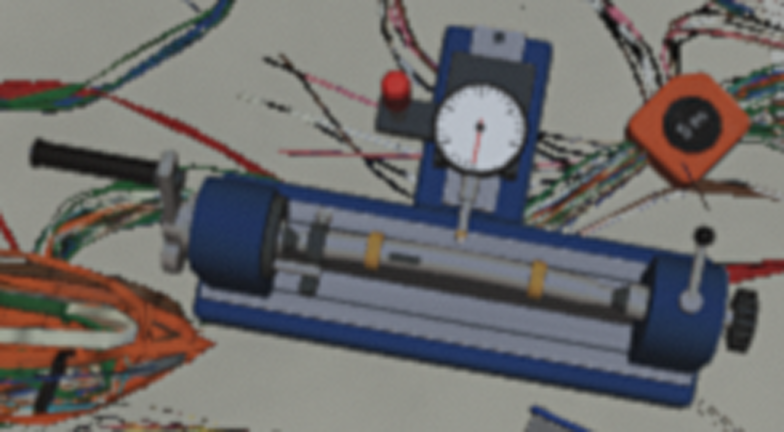

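Crop: dial centre (480,127), knob top (396,84), grip ends (38,153) and (158,168), centre line (285,240)→(645,299). Now I'll locate them in the world.

```bash
cat > h.py <<'E'
from workcell import bot, readout, ticket, grab_frame, calibration
import numpy as np, cv2
from scipy.spatial.transform import Rotation as R
def ray(c,u,v):
    f=200/np.tan(np.radians(c["vfov"])/2)
    return R.from_euler("xyz",c["attitude"]).apply([(u-c["cx"])/f,(v-c["cy"])/f,1])
def atz(c,u,v,z):
    d=ray(c,u,v); return c["eye"]+d*(z-c["eye"][2])/d[2]
def proj(c,p):
    f=200/np.tan(np.radians(c["vfov"])/2)
    q=R.from_euler("xyz",c["attitude"]).inv().apply(np.array(p)-c["eye"])
    return np.array([c["cx"]+f*q[0]/q[2],c["cy"]+f*q[1]/q[2]])
E
python3 - <<'E'
from h import *
c=calibration("top")
P=lambda u,v,z:atz(c,180+u/3.2,115+v/3.2,z)
d=P(480,127,.122);k=P(396,84,.138);h1=P(38,153,.157);h2=P(158,168,.157);a=P(285,240,.112);b=P(645,299,.112);t=P(461,236,.112)
for n,p in zip("dial knob h1 h2 a b tip".split(),(d,k,h1,h2,a,b,t)):print(n,p.round(4))
for p,q in((h1,h2),(a,b)):
    e=p-q;print(np.degrees(np.arctan2(-e[0],e[1])),np.linalg.norm(e))
e=k-d; print(np.degrees(np.arctan2(e[1],e[0])-np.arctan2(.057,.015)),np.linalg.norm(e))
E
```

```text
dial [ 0.5861 -0.2038  0.122 ]
knob [ 0.6083 -0.1501  0.138 ]
h1 [0.5531 0.067  0.157 ]
h2 [ 0.5458 -0.0072  0.157 ]
a [ 0.5115 -0.0821  0.112 ]
b [ 0.4802 -0.3105  0.112 ]
tip [ 0.5172 -0.1937  0.112 ]
-5.655201494731593 0.07450608374285372
-7.798514014409404 0.23051581118247896
-7.694594872854127 0.06026715101204404
```

```bash
cat >> h.py <<'E'
YAW=-0.134
OX=np.array([np.cos(YAW),np.sin(YAW),0]);OY=np.array([-np.sin(YAW),np.cos(YAW),0]);O=np.array([.4965,-.1917,0])
own=lambda p:np.array([(p-O)@OX,(p-O)@OY,p[2]])
world=lambda x,y,z:O+x*OX+y*OY+np.array([0,0,z])
def delta(p,rpy=(np.pi,0,np.pi/2+YAW)):
    s=readout.observe();r=R.from_euler("xyz",s["tool_rot"])
    return r.inv().apply(np.array(p)-s["position"]).round(4),(r.inv()*R.from_euler("xyz",rpy)).as_rotvec().round(3)
E
python3 -c "
from h import *
print(own(np.array([.6083,-.1501,.138])))
print(delta([.608,-.15,.235]))"
```

```text
[0.10524003 0.05616348 0.138     ]
(array([ 0.4883, -0.2326, -0.004 ]), array([-1.000e-03, -0.000e+00, -1.002e+00]))
```

The manual's scale: shifts go in shares of 0.4 m and turns go in shares of pi rad. Converting my numbers, 0.275 m is 0.6875, 0.22 m is 0.55, -0.56 rad is -0.1783.

```bash
python3 nudge.py '[[0.085, [0.1375, -0.065, 0], [0, 0, -0.035]], [0.085, [0.275, -0.13, 0], [0, 0, -0.07]], [0.085, [0.4125, -0.195, 0], [0, 0, -0.105]], [0.085, [0.55, -0.2625, 0], [0, 0, -0.1432]], [0.085, [0.6875, -0.3275, 0], [0, 0, -0.1783]]]' 
python3 -c "
from h import *
print(delta([.608,-.15,.235]))"
```

```text
clock: 0.72
position: [0.4583, -0.3305, 0.2313]
tool_rot: [-3.141, 0.0, 0.998]
force: [0.9, 0.1, 0.4]
grip_width: 0.0852
finger_force: 0.0
(array([ 0.2328,  0.028 , -0.0038]), array([-0.   ,  0.   , -0.438]))
```

To row units: 0.2328 m is 0.582, 0.175 m is 0.4375, -0.438 rad is -0.1394.

```bash
python3 nudge.py '[[0.045, [0.145, 0.0175, 0], [0, 0, -0.035]], [0.045, [0.29, 0.035, 0], [0, 0, -0.07]], [0.045, [0.4375, 0.0525, 0], [0, 0, -0.105]], [0.045, [0.582, 0.07, 0], [0, 0, -0.1394]], [0.045, [0.582, 0.07, 0], [0, 0, -0.1394]]]' 
python3 -c "
from h import *
print(delta([.608,-.15,.235]))
c=calibration('wrist');print(c)
i=grab_frame('wrist');cv2.imwrite('pics/w1.png',i)
for p in ([.6083,-.1501,.138],[.5861,-.2038,.122],[.5172,-.1937,.112],world(0,0,.112)):print(proj(c,p))"
```

```text
clock: 1.35
position: [0.6097, -0.1473, 0.2307]
tool_rot: [-3.141, -0.003, 1.44]
force: [-0.9, -0.6, -0.2]
grip_width: 0.0452
finger_force: 0.0
(array([-0.0029, -0.0013, -0.0044]), array([-0.   , -0.003,  0.004]))
{'vfov': 64.48973404324006, 'cx': 319.687557069389, 'cy': 194.60178611998282, 'eye': array([ 0.61967968, -0.07248407,  0.37357458]), 'attitude': array([ 2.83994737e+00,  7.41365083e-04, -1.30079862e-01])}
[318.35794323 200.86922659]
[301.49795022 255.40980943]
[225.83177255 249.06366194]
[203.15821316 249.75020022]
```

View pics/w1.png

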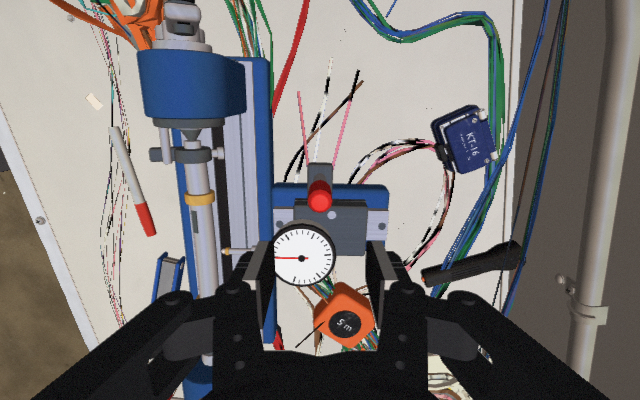

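Wrist view: knob top ≈(319,202), dial (302,257) and tip (226,251), all within 2 px of prediction, so the geometry is confirmed. The next moves are to descend, grip and draw.

To row units: 0.1236 m is 0.309, 0.1 m is 0.25, 0.004 rad is 0.0013.

```bash
python3 nudge.py '[[0.045, [-0.0075, -0.0025, 0.125], [0, 0, 0.0013]], [0.045, [-0.0075, -0.0025, 0.25], [0, 0, 0.0013]], [0.045, [-0.0075, -0.0025, 0.309], [0, 0, 0.0013]], [0.0, [-0.0075, -0.0025, 0.309], [0, 0, 0.0013]], [0.0, [-0.0075, -0.0025, 0.309], [0, 0, 0.0013]]]' 30
python3 nudge.py '[[0, [0, 0, 0], [0, 0, 0]], [0, [0, -0.0125, 0], [0, 0, 0]], [0, [0, -0.025, 0], [0, 0, 0]], [0, [0, -0.0375, 0], [0, 0, 0]], [0, [0, -0.0375, 0], [0, 0, 0]]]'
python3 -c "
from h import *
print(own(readout.observe()['position']))
t=grab_frame('top')[125:225,270:395];w=grab_frame('wrist')[200:]
cv2.imwrite('pics/m2.png',np.vstack([cv2.resize(t,(400,320),interpolation=2),cv2.resize(w,(400,125))]) if 0 else np.hstack([cv2.resize(t,(400,320),interpolation=2),cv2.resize(w,(400,320))]))"
```

```text
clock: 2.02
position: [0.6061, -0.1559, 0.1081]
tool_rot: [-3.142, 0.0, 1.428]
force: [3.0, -3.4, -18.3]
grip_width: 0.019
finger_force: 30.7
clock: 2.65
position: [0.591, -0.1536, 0.108]
tool_rot: [-3.141, 0.001, 1.428]
force: [0.3, -3.6, -14.5]
grip_width: 0.0188
finger_force: 31.0
[0.08860871 0.05038267 0.1080305 ]
```

View pics/m2.png

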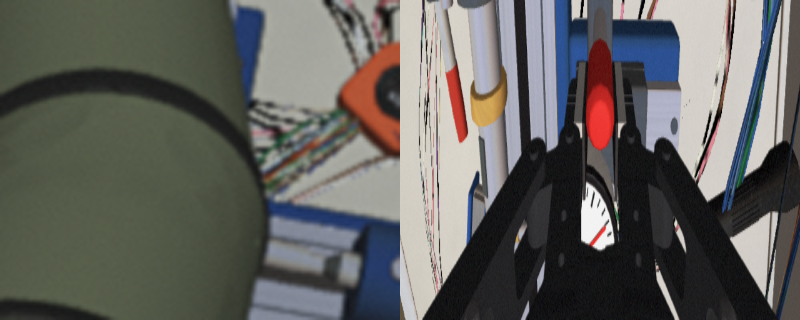

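```bash
cat >> h.py <<'E'
def dial(xk,w,L=.024,y0=0):
    c=calibration('wrist');o=[]
    for mm in w:
        a=.2*mm;# clockwise from above, from -OX : -x -> +y -> +x
        o.append((mm,proj(c,world(xk-.015-L*np.cos(a),L*np.sin(a)+y0,.122)).round(1).tolist()))
    return proj(c,world(xk-.015,y0,.122)).round(1),o
E
python3 -c "
from h import *
print(dial(.0886,range(0,25,2)))
i=cv2.imread('pics/w1.png')
w=grab_frame('wrist')[290:390,250:390];cv2.imwrite('pics/w3.png',cv2.resize(w,(700,500),interpolation=2))"
```

```text
(array([290.7, 356.3]), [(0, [243.4, 356.6]), (2, [245.7, 341.6]), (4, [255.4, 328.5]), (6, [271.2, 319.6]), (8, [290.4, 316.7]), (10, [309.7, 320.3]), (12, [325.5, 329.7]), (14, [335.4, 343.2]), (16, [338.0, 358.3]), (18, [333.1, 372.6]), (20, [321.9, 383.9]), (22, [306.2, 390.9]), (24, [288.4, 392.5])])
```

View pics/w3.png

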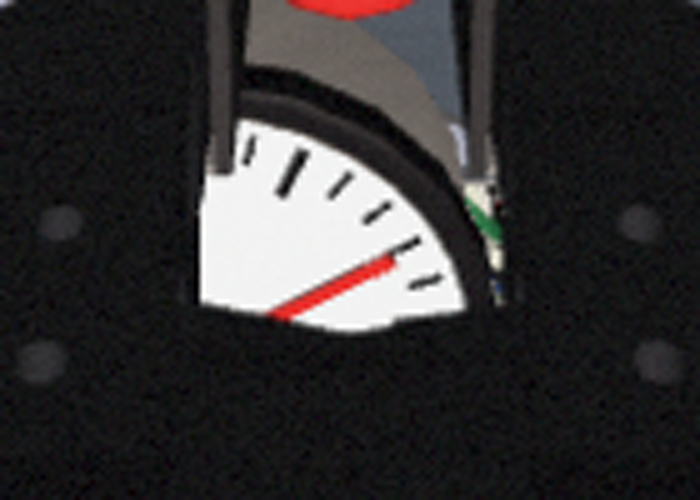

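The pointer sits just past tick 13, so the plunger is in about 13.2 mm, close to half travel. I'll release the knob, rise and go to the crank.

To row units: -0.15 m is -0.375, -0.05 m is -0.125.

```bash
python3 nudge.py '[[0.045, [0, 0, 0], [0, 0, 0]], [0.045, [0, 0, 0], [0, 0, 0]], [0.045, [0, 0, -0.125], [0, 0, 0]], [0.045, [0, 0, -0.275], [0, 0, 0]], [0.045, [0, 0, -0.375], [0, 0, 0]]]' 
python3 nudge.py '[[0.045, [0.15, -0.05, 0], [0, 0, 0]], [0.045, [0.3, -0.1125, 0], [0, 0, 0]], [0.045, [0.45, -0.1675, 0], [0, 0, 0]], [0.045, [0.45, -0.1675, 0], [0, 0, 0]]]'
python3 -c "
from h import *
print(own(readout.observe()['position']),readout.observe()['tool_rot'])
c=calibration('wrist')
w=grab_frame('wrist');cv2.imwrite('pics/w4.png',w)
cv2.imwrite('pics/t4.png',grab_frame('top'))
for a in(0,.25,.5,.75):
  print(a,[proj(c,world(.045*np.sin(a),y,.112+.045*np.cos(a))).round(1).tolist() for y in (.1915,.2685)])"
```

```text
clock: 3.42
position: [0.5923, -0.1526, 0.2612]
tool_rot: [3.138, -0.0, 1.429]
force: [-0.0, 0.7, -0.1]
grip_width: 0.0451
finger_force: 0.0
clock: 3.92
position: [0.55, 0.0399, 0.2588]
tool_rot: [3.14, -0.002, 1.436]
force: [0.7, -0.6, -0.7]
grip_width: 0.0452
finger_force: 0.0
[0.02208498 0.23667673 0.2588077 ] [ 3.14022342e+00 -1.91709462e-03  1.43551977e+00]
0 [[293.6, 244.5], [291.1, 154.7]]
0.25 [[306.8, 243.8], [305.5, 154.3]]
0.5 [[319.0, 241.7], [318.8, 153.4]]
0.75 [[329.3, 238.4], [330.0, 152.0]]
```

View pics/w4.png

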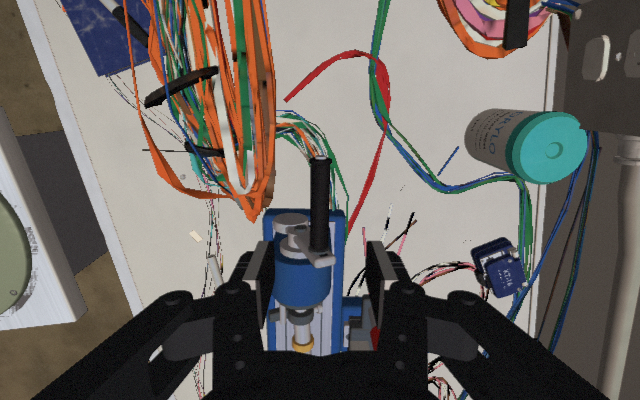

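Wrist view: the grip lies at u≈319, v 157–255, matching own x≈0.022 and an angle of about 0.5. The saved scene frame should give its height and so the throw.

Run:
```python
from h import *
c=calibration('scene')
i=cv2.imread('pics/scene0.png');u0,v0=225,185
k=cv2.resize(i[185:260,225:325],(800,600),interpolation=2)
for y in(.2685,.1915):
  for z in(.141,.146,.151,.156,.161):
    p=(proj(c,world(.0222,y,z))-[u0,v0])*8;print(y,z,p.round());
print("knob",(proj(c,world(.105,.057,.138))-[u0,v0])*8, "axis",(proj(c,world(0,.19,.112))-[u0,v0])*8)
cv2.imwrite('pics/s5.png',k)
```

```text
0.2685 0.141 [ 47. 496.]
0.2685 0.146 [ 44. 476.]
0.2685 0.151 [ 42. 456.]
0.2685 0.156 [ 40. 436.]
0.2685 0.161 [ 38. 416.]
0.1915 0.141 [270. 349.]
0.1915 0.146 [268. 330.]
0.1915 0.151 [267. 311.]
0.1915 0.156 [265. 292.]
0.1915 0.161 [263. 273.]
knob [343.36734131  77.18712389] axis [357.83524275 479.56772814]
```

View pics/s5.png

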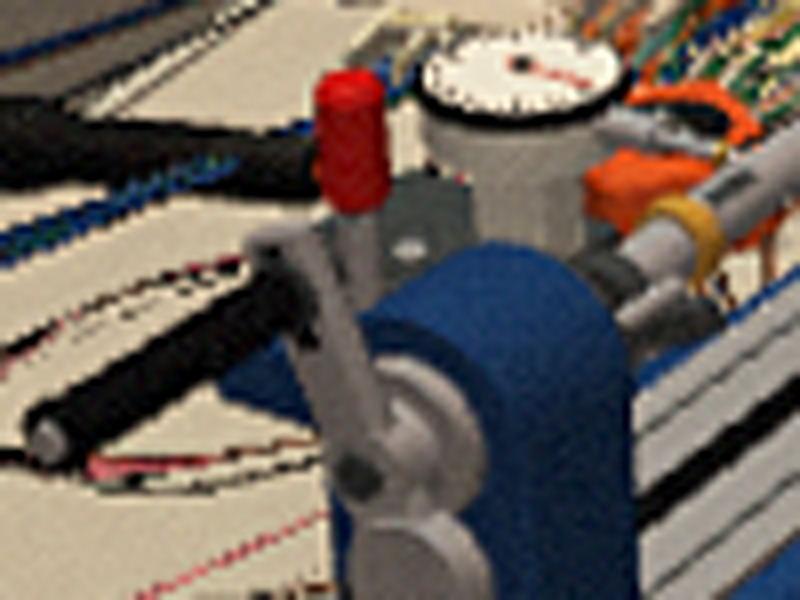

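The grip end is at (47,440), so its height is about 0.156, giving throw ≈0.048 and angle ≈0.46. Next I'll descend onto the grip.

To row units: 0.122 m is 0.305, 0.003 m is 0.0075.

```bash
python3 nudge.py '[[0.045, [0.0075, 0, 0.1375], [0, 0, 0]], [0.045, [0.0075, 0, 0.25], [0, 0, 0]], [0.045, [0.0075, 0, 0.305], [0, 0, 0]], [0.045, [0.0075, 0, 0.305], [0, 0, 0]]]' 25
python3 -c "
from h import *
print(own(readout.observe()['position']), delta(world(.0222,.240,.137)))"
```

```text
clock: 4.53
position: [0.5507, 0.0364, 0.1346]
tool_rot: [-3.139, 0.001, 1.427]
force: [0.7, 0.6, 0.0]
grip_width: 0.0451
finger_force: 0.0
[0.02321903 0.23334291 0.13456929] (array([ 0.0066, -0.0011, -0.0024]), array([-0.002,  0.001, -0.01 ]))
```

To row units: 0.006 m is 0.015, -0.002 m is -0.005.

```bash
python3 nudge.py '[[0.045, [0.015, 0, -0.005], [0, 0, 0]], [0, [0.015, 0, -0.005], [0, 0, 0]], [0, [0.015, 0, -0.005], [0, 0, 0]], [0, [0.015, 0, -0.005], [0, 0, 0]]]' 25
python3 -c "
from h import *
s=readout.observe();print(own(s['position']),s['force'],s['tool_rot'])
import time
grab_frame('top');s=readout.observe();print(own(s['position']),s['force'])"
```

```text
clock: 5.03
position: [0.5525, 0.0438, 0.1385]
tool_rot: [3.14, -0.0, 1.429]
force: [-0.2, 1.4, 5.9]
grip_width: 0.0151
finger_force: 25.9
[0.02402281 0.24085351 0.13845507] [-0.24225309  1.37647361  5.85487533] [ 3.14014372e+00 -4.75613528e-04  1.42868986e+00]
[0.02403419 0.24083499 0.1384281 ] [-0.24442654  0.79715558  6.46134971]
```

```bash
cat >> h.py <<'E'
def read(img,xk=.0886):
    c=calibration('top');C=world(xk-.015,0,.122)
    x0,y0=(proj(c,C)+.5).astype(int)
    S=8;n=20
    k=cv2.resize(img[y0-n:y0+n,x0-n:x0+n],None,fx=S,fy=S,interpolation=cv2.INTER_CUBIC).astype(float)
    b,g,r=cv2.split(k)
    white=(np.minimum(np.minimum(b,g),r)>130)
    red=np.clip(r-np.maximum(b,g)-25,0,None)
    # dial centre = ellipse of the white face (incl. red)
    m=((white|(red>20))*255).astype(np.uint8)
    nl,lab,st,ce=cv2.connectedComponentsWithStats(m); j=1+np.argmax(st[1:,4])
    cnt=max(cv2.findContours((lab==j).astype(np.uint8),cv2.RETR_EXTERNAL,cv2.CHAIN_APPROX_NONE)[0],key=len)
    (ex,ey),ax,_=cv2.fitEllipse(cv2.convexHull(cnt))
    W=lambda ux,uy:atz(c,x0-n+(ux+.5)/S-.5,y0-n+(uy+.5)/S-.5,.122)
    P=W(ex,ey)
    yy,xx=np.mgrid[:k.shape[0],:k.shape[1]]
    inside=np.hypot(xx-ex,yy-ey)<min(ax)/2*.85
    w=red*inside*np.hypot(xx-ex,yy-ey)
    if w.sum()<1: return None
    q=W((w*xx).sum()/w.sum(),(w*yy).sum()/w.sum())-P
    a=np.arctan2(q@OY,-(q@OX))%(2*np.pi)
    return round(a/.2,2),own(P).round(4),(np.array(ax)/S).round(1),round(1e3*np.hypot(*q[:2]),1)
E
python3 - <<'E'
from h import *
print(read(cv2.imread('pics/top0.png'),.1052))
t=cv2.imread('pics/t4.png');print(read(t))
i=grab_frame('top');cv2.imwrite('pics/t6.png',i);print(read(i))
cv2.imwrite('pics/t6c.png',cv2.resize(i[100:240,180:420],(800,467),interpolation=2))
E
```

```text
(np.float64(0.11), array([0.0902, 0.0008, 0.122 ]), array([26. , 26.7]), np.float64(14.6))
(np.float64(13.13), array([0.0727, 0.0012, 0.122 ]), array([26.5, 27.3]), np.float64(15.7))
(np.float64(13.23), array([0.0728, 0.0012, 0.122 ]), array([26.6, 27.3]), np.float64(12.5))
```

View pics/t6c.png

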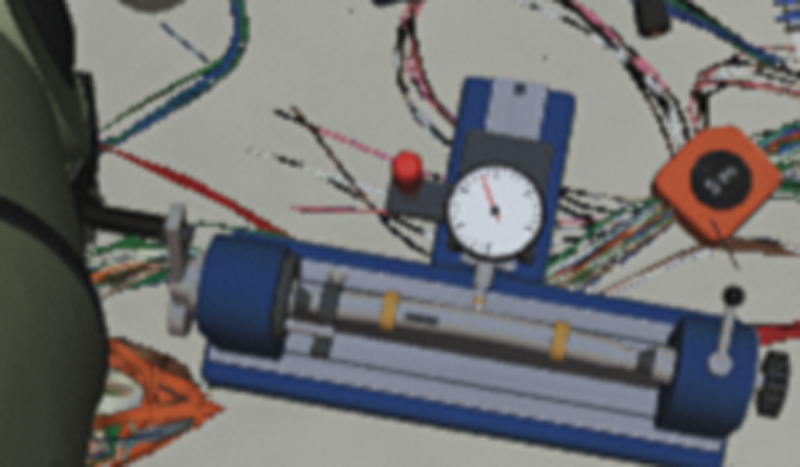

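The reader gives 13.2 mm and the top camera sees the dial well. I'll begin turning in small steps and watch the force.

```bash
cat > st.py <<'E'
from h import *
i=grab_frame('top');s=readout.observe()
p=own(s['position']);f=s['force'];r=read(i)
print('own',p.round(4),'F own x,y,z',np.round([f@OX,f@OY,f[2]],1),'plunger',r and r[0],'w',round(s['grip_width'],4),s['tool_rot'].round(3))
open('log.txt','a').write(f"{s['clock']} {p[0]} {p[1]} {p[2]} {r[0] if r else -1}\n")
E
python3 st.py
python3 nudge.py '[[0, [0, 0.015, 0.0098], [0, 0, 0]], [0, [0, 0.0285, 0.0218], [0, 0, 0]], [0, [0, 0.04, 0.0355], [0, 0, 0]]]' ;python3 st.py
```

```text
own [0.024  0.2409 0.1384] F own x,y,z [-0.4  0.7  6.9] plunger 13.25 w 0.0148 [ 3.14  -0.     1.429]
clock: 5.55
position: [0.5693, 0.0412, 0.1244]
tool_rot: [3.139, -0.001, 1.428]
force: [3.7, -0.3, 5.8]
grip_width: 0.0145
finger_force: 26.0
own [0.0413 0.2405 0.1237] F own x,y,z [ 6.4 -0.2  4.3] plunger 13.6 w 0.0148 [ 3.139e+00 -1.000e-03  1.428e+00]
```

To row units: 0.0208 m is 0.052, 0.0135 m is 0.0338.

```bash
python3 nudge.py '[[0, [0, 0.0138, 0.0163], [0, 0, 0]], [0, [0, 0.0205, 0.0338], [0, 0, 0]], [0, [0, 0.025, 0.052], [0, 0, 0]]]' ;python3 st.py
```

```text
clock: 5.98
position: [0.578, 0.0399, 0.1023]
tool_rot: [3.141, -0.0, 1.429]
force: [-0.1, 0.9, 3.1]
grip_width: 0.0149
finger_force: 25.7
own [0.0497 0.2404 0.1015] F own x,y,z [ 6.3  0.2 -0.3] plunger 12.62 w 0.0149 [-3.141 -0.     1.429]
```

To row units: 0.0222 m is 0.0555, 0.0149 m is 0.0373.

```bash
python3 nudge.py '[[0, [0, 0.007, 0.0188], [0, 0, 0]], [0, [0, 0.005, 0.0373], [0, 0, 0]], [0, [0, 0, 0.0555], [0, 0, 0]]]' ;python3 st.py
```

```text
clock: 6.4
position: [0.5752, 0.0403, 0.0795]
tool_rot: [-3.137, 0.001, 1.429]
force: [-15.9, 3.0, 9.8]
grip_width: 0.0147
finger_force: 26.8
own [0.0465 0.2404 0.0787] F own x,y,z [-10.9   2.1   4.3] plunger 10.87 w 0.0147 [-3.136e+00  1.000e-03  1.429e+00]
```

```bash
cat > fit.py <<'E'
import numpy as np
from scipy.optimize import least_squares
L=np.loadtxt('log.txt');L=np.atleast_2d(L)
x,z,pl=L[:,1],L[:,3],L[:,4]
r=least_squares(lambda q:np.r_[(np.hypot(x-q[0],z-q[1])-q[2])*1e3,(q[0]-0)/.002,(q[1]-.0955)/.003,(q[2]-.048)/.003],[0,.095,.048]).x
th=np.unwrap(np.arctan2(x-r[0],z-r[1]))
print('c',r[:2].round(4),'T',r[2].round(4),'res mm',((np.hypot(x-r[0],z-r[1])-r[2])*1e3).round(2)[-6:])
print('th',th.round(3)[-12:])
if len(L)>=4:
    A=np.c_[np.ones_like(th),np.cos(th),np.sin(th)];q=np.linalg.lstsq(A,pl,rcond=None)[0]
    print('mean',q[0].round(2),'amp',np.hypot(q[1],q[2]).round(2),'high',np.arctan2(q[2],q[1]).round(3),'res',(pl-A@q).round(2)[-8:])
E
cat > nx.py <<'E'
import sys;exec(open('fit.py').read())
t=th[-1]
for a in map(float,sys.argv[1:]): # suggested shifts tool y,z from current measured pose
    print(a,'y %.4f z %.4f'%(r[0]+r[2]*np.sin(t+a)-x[-1],-(r[1]+r[2]*np.cos(t+a)-z[-1])))
E
python3 nx.py .15 .3 .45 .6 .75
```

```text
c [0.0009 0.0957] T 0.0489 res mm [-0.32  0.33  0.3  -0.21]
th [0.497 0.964 1.452 1.927]
mean 8.41 amp 5.18 high 0.848 res [-0.02  0.05 -0.05  0.02]
0.15 y -0.0029 z 0.0067
0.3 y -0.0069 z 0.0129
0.45 y -0.0118 z 0.0183
0.6 y -0.0174 z 0.0230
0.75 y -0.0237 z 0.0268
```

To row units: 0.023 m is 0.0575, -0.0185 m is -0.0463.

```bash
python3 nudge.py '[[0, [0, -0.01, 0.0168], [0, 0, 0]], [0, [0, -0.02, 0.0323], [0, 0, 0]], [0, [0, -0.0325, 0.0458], [0, 0, 0]], [0, [0, -0.0463, 0.0575], [0, 0, 0]]]' ;python3 st.py;python3 nx.py .15 .3 .45 .6 .75
```

```text
clock: 6.95
position: [0.5577, 0.0429, 0.0575]
tool_rot: [-3.139, 0.001, 1.429]
force: [-15.2, 2.4, 29.1]
grip_width: 0.015
finger_force: 28.6
own [0.0285 0.2407 0.0571] F own x,y,z [-13.1   0.5  23. ] plunger 8.55 w 0.0147 [-3.138e+00  1.000e-03  1.429e+00]
c [0.0015 0.0964] T 0.0481 res mm [-0.42  0.23  0.41  0.27 -0.47]
th [0.492 0.969 1.465 1.945 2.539]
mean 9.21 amp 4.32 high 0.8 res [-0.08  0.13  0.01 -0.12  0.06]
0.15 y -0.0060 z 0.0040
0.3 y -0.0127 z 0.0067
0.45 y -0.0197 z 0.0083
0.6 y -0.0269 z 0.0089
0.75 y -0.0341 z 0.0084
```

To row units: -0.002 m is -0.005, -0.0015 m is -0.0038.

```bash
python3 nudge.py '[[0, [0, -0.0038, -0.005], [0, 0, 0]], [0, [0, -0.0038, -0.005], [0, 0, 0]]]' ;python3 st.py;python3 nx.py .15 .3 .45 .6 .75
```

```text
clock: 7.25
position: [0.558, 0.0429, 0.0589]
tool_rot: [3.141, -0.0, 1.429]
force: [5.6, 2.1, -11.7]
grip_width: 0.0149
finger_force: 26.1
own [0.0296 0.2407 0.0589] F own x,y,z [  4.5   2.9 -11.8] plunger 8.47 w 0.0147 [-3.142 -0.     1.429]
c [0.0018 0.0967] T 0.0477 res mm [-0.47  0.18  0.47  0.52  0.04 -0.77]
th [0.49  0.971 1.471 1.954 2.547 2.508]
mean 9.13 amp 4.42 high 0.811 res [-0.07  0.11  0.   -0.09  0.15 -0.1 ]
0.15 y -0.0056 z 0.0044
0.3 y -0.0122 z 0.0073
0.45 y -0.0191 z 0.0091
0.6 y -0.0262 z 0.0099
0.75 y -0.0333 z 0.0096
```

```bash
cat > log.txt <<'E'
0 .0240 .24 .1388 13.25 .0240 .1384
0 .0417 .24 .1239 13.60 .0413 .1237
0 .0500 .24 .1015 12.62 .0497 .1015
0 .0459 .24 .0789 10.87 .0465 .0787
0 .0278 .24 .0584 8.55 .0285 .0571
0 .0299 .24 .0582 8.47 .0296 .0589
E
sed -i '$d' st.py
cat >> st.py <<'E'
open('log.txt','a').write(f"{s['clock']} {p[0]+f@OX/18e3} {p[1]} {p[2]+f[2]/18e3} {r[0] if r else -1} {p[0]} {p[2]}\n")
E
sed -i 's/-x\[-1\]/-L[-1,5]/;s/-z\[-1\]/-L[-1,6]/' nx.py
python3 nx.py .1 .2 .3 .4 .5
```

```text
c [0.0018 0.0972] T 0.0477 res mm [-0.55  0.31  0.7   0.07 -0.96  0.4 ]
th [0.49  0.981 1.482 1.965 2.552 2.518]
mean 9.12 amp 4.43 high 0.821 res [-0.06  0.1   0.   -0.09  0.14 -0.09]
0.1 y -0.0039 z 0.0030
0.2 y -0.0082 z 0.0051
0.3 y -0.0126 z 0.0069
0.4 y -0.0172 z 0.0082
0.5 y -0.0219 z 0.0090
```

To row units: -0.0172 m is -0.043, -0.0126 m is -0.0315.

```bash
python3 nudge.py '[[0, [0, -0.0098, 0.0075], [0, 0, 0]], [0, [0, -0.0205, 0.0128], [0, 0, 0]], [0, [0, -0.0315, 0.0173], [0, 0, 0]], [0, [0, -0.043, 0.0205], [0, 0, 0]]]' ;python3 st.py;python3 nx.py .1 .2 .3 .4 .5
```

```text
clock: 7.8
position: [0.5407, 0.0455, 0.0514]
tool_rot: [3.141, -0.0, 1.429]
force: [3.6, 3.3, 6.1]
grip_width: 0.0149
finger_force: 27.6
own [0.0115 0.241  0.0513] F own x,y,z [2. 3. 4.] plunger 7.09 w 0.015 [-3.141 -0.     1.429]
c [0.0023 0.0974] T 0.0473 res mm [ 0.24  0.62  0.1  -0.7   0.65 -0.47]
th [0.483 0.979 1.485 1.971 2.561 2.527 2.939]
mean 9.3 amp 4.24 high 0.796 res [-0.09  0.12  0.04 -0.07  0.07 -0.16  0.09]
0.1 y -0.0045 z 0.0010
0.2 y -0.0092 z 0.0012
0.3 y -0.0139 z 0.0010
0.4 y -0.0186 z 0.0003
0.5 y -0.0232 z -0.0009
```

To row units: -0.0186 m is -0.0465, -0.0139 m is -0.0348.

```bash
python3 nudge.py '[[0, [0, -0.0113, 0.0025], [0, 0, 0]], [0, [0, -0.023, 0.003], [0, 0, 0]], [0, [0, -0.0348, 0.002], [0, 0, 0]], [0, [0, -0.0465, 0], [0, 0, 0]]]' ;python3 st.py;python3 nx.py .1 .2 .3 .4 .5
```

```text
clock: 8.35
position: [0.5228, 0.0483, 0.0516]
tool_rot: [3.14, -0.001, 1.429]
force: [4.6, 3.4, 4.3]
grip_width: 0.0147
finger_force: 27.6
own [-0.0065  0.2413  0.0517] F own x,y,z [2.6 4.2 5.2] plunger 6.4 w 0.0151 [ 3.141e+00 -1.000e-03  1.429e+00]
c [0.0028 0.0974] T 0.0469 res mm [ 0.49  0.02 -0.54  0.79 -0.11 -0.54]
th [0.473 0.973 1.485 1.977 2.572 2.537 2.951 3.34 ]
mean 9.6 amp 3.96 high 0.73 res [-0.18  0.15  0.13  0.01  0.01 -0.21 -0.12  0.21]
0.1 y -0.0045 z -0.0009
0.2 y -0.0089 z -0.0025
0.3 y -0.0131 z -0.0045
0.4 y -0.0171 z -0.0070
0.5 y -0.0209 z -0.0098
```

To row units: -0.0171 m is -0.0428, -0.0131 m is -0.0328.

```bash
python3 nudge.py '[[0, [0, -0.0113, -0.0023], [0, 0, 0]], [0, [0, -0.0223, -0.0063], [0, 0, 0]], [0, [0, -0.0328, -0.0113], [0, 0, 0]], [0, [0, -0.0428, -0.0175], [0, 0, 0]]]' ;python3 st.py;python3 nx.py .12 .24 .36 .48 .6
```

```text
clock: 8.9
position: [0.5063, 0.0507, 0.0588]
tool_rot: [3.14, -0.001, 1.429]
force: [7.7, 4.0, 3.4]
grip_width: 0.015
finger_force: 27.5
own [-0.023   0.2416  0.059 ] F own x,y,z [5.8 5.1 4.4] plunger 5.85 w 0.0152 [ 3.140e+00 -1.000e-03  1.429e+00]
c [0.0032 0.0974] T 0.0466 res mm [-0.08 -0.51  0.81  0.07 -0.19 -0.5 ]
th [0.465 0.967 1.483 1.98  2.579 2.544 2.96  3.349 3.738]
mean 9.67 amp 3.91 high 0.715 res [ 0.15  0.14  0.02  0.01 -0.2  -0.14  0.15  0.06]
0.12 y -0.0044 z -0.0032
0.24 y -0.0084 z -0.0072
0.36 y -0.0119 z -0.0115
0.48 y -0.0148 z -0.0163
0.6 y -0.0171 z -0.0213
```

The manual's scale: shifts go in shares of 0.4 m and turns go in shares of pi rad. Converting my numbers, -0.0165 m is -0.0413, -0.0144 m is -0.036.

```bash
python3 nudge.py '[[0, [0, -0.0105, -0.0083], [0, 0, 0]], [0, [0, -0.0203, -0.0185], [0, 0, 0]], [0, [0, -0.0288, -0.0293], [0, 0, 0]], [0, [0, -0.036, -0.0413], [0, 0, 0]]]' ;python3 st.py;python3 nx.py .12 .24 .36 .48 .6
```

```text
clock: 9.45
position: [0.4919, 0.053, 0.0752]
tool_rot: [3.14, -0.001, 1.429]
force: [7.8, 5.4, -0.5]
grip_width: 0.0152
finger_force: 27.2
own [-0.0375  0.2419  0.0756] F own x,y,z [5.1 6.4 0.8] plunger 5.82 w 0.0151 [ 3.140e+00 -1.000e-03  1.429e+00]
c [0.0035 0.0973] T 0.0464 res mm [-0.53  0.78  0.12 -0.05 -0.27 -0.37]
th [0.459 0.963 1.481 1.98  2.583 2.547 2.965 3.355 3.744 4.223]
mean 9.62 amp 3.93 high 0.735 res [ 0.11 -0.01  0.01 -0.21 -0.12  0.19  0.13 -0.1 ]
0.12 y -0.0024 z -0.0049
0.24 y -0.0041 z -0.0102
0.36 y -0.0051 z -0.0157
0.48 y -0.0055 z -0.0213
0.6 y -0.0052 z -0.0268
```

```bash
python3 nudge.py '[[0, [0, -0.0055, -0.0123], [0, 0, 0]], [0, [0, -0.0095, -0.0255], [0, 0, 0]], [0, [0, -0.0118, -0.0393], [0, 0, 0]], [0, [0, -0.0125, -0.0533], [0, 0, 0]]]' ;python3 st.py;python3 nx.py .12 .24 .36 .48 .6
```

```text
clock: 10.0
position: [0.4865, 0.0537, 0.0963]
tool_rot: [3.141, -0.001, 1.429]
force: [6.1, 7.1, -3.4]
grip_width: 0.015
finger_force: 26.8
own [-0.0427  0.2419  0.0968] F own x,y,z [ 2.3  7.3 -0.7] plunger 6.42 w 0.0152 [ 3.141e+00 -1.000e-03  1.429e+00]
c [0.0036 0.0972] T 0.0463 res mm [ 0.75  0.11 -0.02 -0.18 -0.23 -0.24]
th [0.457 0.961 1.479 1.98  2.584 2.548 2.967 3.357 3.746 4.225 4.701]
mean 9.52 amp 3.97 high 0.775 res [-0.07 -0.04 -0.25 -0.12  0.24  0.24  0.08 -0.29]
0.12 y 0.0002 z -0.0055
0.24 y 0.0011 z -0.0110
0.36 y 0.0027 z -0.0163
0.48 y 0.0049 z -0.0214
0.6 y 0.0077 z -0.0262
```

To row units: -0.0214 m is -0.0535, -0.0163 m is -0.0408.

```bash
python3 nudge.py '[[0, [0, 0.0005, -0.0138], [0, 0, 0]], [0, [0, 0.0028, -0.0275], [0, 0, 0]], [0, [0, 0.0068, -0.0408], [0, 0, 0]], [0, [0, 0.0123, -0.0535], [0, 0, 0]]]' ;python3 st.py;python3 nx.py .12 .24 .36 .48 .6
```

```text
clock: 10.55
position: [0.4911, 0.0531, 0.1175]
tool_rot: [-3.142, -0.001, 1.429]
force: [5.0, 6.7, -7.2]
grip_width: 0.0152
finger_force: 26.6
own [-0.0377  0.2418  0.118 ] F own x,y,z [ 1.2  7.  -2.4] plunger 7.57 w 0.0149 [ 3.141e+00 -1.000e-03  1.429e+00]
c [0.0036 0.0972] T 0.0463 res mm [ 0.1  -0.01 -0.16 -0.17 -0.15 -0.19]
th [0.456 0.959 1.478 1.979 2.584 2.549 2.967 3.358 3.748 4.227 4.702 5.177]
mean 9.42 amp 3.97 high 0.819 res [-0.1  -0.32 -0.16  0.25  0.31  0.23 -0.07 -0.47]
0.12 y 0.0027 z -0.0048
0.24 y 0.0060 z -0.0092
0.36 y 0.0099 z -0.0132
0.48 y 0.0142 z -0.0167
0.6 y 0.0188 z -0.0197
```

To row units: -0.0197 m is -0.0493, 0.0188 m is 0.047.

```bash
python3 nudge.py '[[0, [0, 0.0068, -0.012], [0, 0, 0]], [0, [0, 0.015, -0.023], [0, 0, 0]], [0, [0, 0.0248, -0.033], [0, 0, 0]], [0, [0, 0.0355, -0.0418], [0, 0, 0]], [0, [0, 0.047, -0.0493], [0, 0, 0]]]' ;python3 st.py;python3 nx.py .12 .24 .36 .48 .6
```

```text
clock: 11.22
position: [0.5087, 0.0503, 0.1368]
tool_rot: [-3.139, -0.0, 1.429]
force: [-1.7, 7.2, -4.1]
grip_width: 0.0145
finger_force: 26.9
own [-0.0196  0.2415  0.1371] F own x,y,z [-2.7  7.1  0.3] plunger 9.67 w 0.0148 [-3.14  -0.     1.429]
c [0.0036 0.0972] T 0.0463 res mm [-0.01 -0.16 -0.17 -0.15 -0.19 -0.01]
th [0.959 1.478 1.979 2.584 2.549 2.967 3.358 3.748 4.227 4.702 5.177 5.754]
mean 9.35 amp 3.93 high 0.848 res [-0.37 -0.2   0.23  0.32  0.29  0.05 -0.31 -0.43]
0.12 y 0.0048 z -0.0025
0.24 y 0.0100 z -0.0044
0.36 y 0.0154 z -0.0057
0.48 y 0.0209 z -0.0063
0.6 y 0.0265 z -0.0062
```

To row units: 0.0265 m is 0.0663, 0.0209 m is 0.0523.

```bash
python3 nudge.py '[[0, [0, 0.012, -0.0063], [0, 0, 0]], [0, [0, 0.025, -0.011], [0, 0, 0]], [0, [0, 0.0385, -0.0143], [0, 0, 0]], [0, [0, 0.0523, -0.0158], [0, 0, 0]], [0, [0, 0.0663, -0.0155], [0, 0, 0]]]' ;python3 st.py;python3 nx.py .1 .2 .3 .4 .5
```

```text
clock: 11.9
position: [0.5352, 0.0463, 0.1433]
tool_rot: [-3.14, 0.0, 1.429]
force: [-3.2, 4.8, 3.0]
grip_width: 0.0151
finger_force: 27.6
own [0.0072 0.2411 0.1433] F own x,y,z [-2.   4.3  3.5] plunger 12.11 w 0.0148 [-3.14  -0.     1.429]
c [0.0036 0.0972] T 0.0463 res mm [-0.15 -0.17 -0.16 -0.2  -0.03  0.09]
th [1.479 1.98  2.584 2.549 2.968 3.358 3.747 4.226 4.702 5.176 5.754 6.359]
mean 9.34 amp 3.93 high 0.849 res [-0.21  0.22  0.32  0.3   0.05 -0.3  -0.42 -0.04]
0.1 y 0.0045 z 0.0005
0.2 y 0.0090 z 0.0015
0.3 y 0.0134 z 0.0030
0.4 y 0.0176 z 0.0049
0.5 y 0.0216 z 0.0072
```

To row units: 0.0134 m is 0.0335, 0.009 m is 0.0225.

```bash
python3 nudge.py '[[0, [0, 0.0113, 0.0013], [0, 0, 0]], [0, [0, 0.0225, 0.0038], [0, 0, 0]], [0, [0, 0.0335, 0.0075], [0, 0, 0]]]' ;python3 st.py
python3 nx.py .1 .2 .3 .4 .5
```

```text
clock: 12.32
position: [0.5489, 0.0443, 0.1403]
tool_rot: [-3.141, 0.0, 1.429]
force: [-2.2, 4.6, 4.1]
grip_width: 0.0148
finger_force: 27.6
own [0.0208 0.2409 0.1402] F own x,y,z [-0.1  4.3  3.8] plunger 13.04 w 0.015 [-3.141 -0.     1.429]
c [0.0036 0.0972] T 0.0463 res mm [-0.17 -0.16 -0.22 -0.06  0.06  0.13]
th [1.98  2.585 2.549 2.968 3.358 3.747 4.226 4.702 5.176 5.754 6.358 6.663]
mean 9.36 amp 3.95 high 0.846 res [ 0.23  0.33  0.3   0.05 -0.31 -0.45 -0.08  0.16]
0.1 y 0.0042 z 0.0018
0.2 y 0.0082 z 0.0042
0.3 y 0.0119 z 0.0069
0.4 y 0.0153 z 0.0100
0.5 y 0.0185 z 0.0134
```

To row units: 0.0043 m is 0.0108, 0.002 m is 0.005.

```bash
python3 nudge.py '[[0, [0, 0.0108, 0.005], [0, 0, 0]]]' ;python3 st.py
python3 nx.py .1 .2 .3 .4 .5
```

```text
clock: 12.5
position: [0.5532, 0.0436, 0.1384]
tool_rot: [-3.141, 0.0, 1.429]
force: [-0.5, 4.5, 3.3]
grip_width: 0.015
finger_force: 27.6
own [0.0252 0.2408 0.1382] F own x,y,z [0.4 4.5 4.5] plunger 13.28 w 0.0149 [-3.141 -0.     1.429]
c [0.0036 0.0972] T 0.0463 res mm [-0.16 -0.23 -0.08  0.03  0.11  0.15]
th [2.585 2.55  2.968 3.359 3.747 4.226 4.701 5.176 5.753 6.358 6.663 6.766]
mean 9.37 amp 3.97 high 0.844 res [ 0.34  0.31  0.05 -0.32 -0.48 -0.11  0.12  0.2 ]
0.1 y 0.0039 z 0.0022
0.2 y 0.0077 z 0.0050
0.3 y 0.0111 z 0.0081
0.4 y 0.0142 z 0.0115
0.5 y 0.0170 z 0.0152
```

Full turn passed. I'll sample past the peak now.

To row units: 0.0039 m is 0.0098, 0.0022 m is 0.0055.

```bash
python3 nudge.py '[[0, [0, 0.0098, 0.0055], [0, 0, 0]]]' ;python3 st.py
python3 nudge.py '[[0, [0, 0.0093, 0.0073], [0, 0, 0]]]' ;python3 st.py
python3 nudge.py '[[0, [0, 0.0083, 0.008], [0, 0, 0]]]' ;python3 st.py
python3 nx.py .1 .2 .3 .4 .5
```

```text
clock: 12.68
position: [0.5572, 0.043, 0.1361]
tool_rot: [-3.141, 0.0, 1.429]
force: [-1.4, 4.8, 2.9]
grip_width: 0.015
finger_force: 27.5
own [0.0292 0.2407 0.1358] F own x,y,z [-1.   4.6  2.7] plunger 13.43 w 0.0146 [-3.141 -0.     1.429]
clock: 12.85
position: [0.5611, 0.0424, 0.1333]
tool_rot: [3.142, -0.0, 1.429]
force: [-0.3, 4.3, 3.5]
grip_width: 0.0149
finger_force: 27.5
own [0.0332 0.2406 0.1329] F own x,y,z [0.2 4.7 2.3] plunger 13.53 w 0.015 [ 3.141 -0.     1.429]
clock: 13.02
position: [0.5646, 0.0419, 0.1301]
tool_rot: [3.141, -0.0, 1.429]
force: [0.4, 4.2, 4.7]
grip_width: 0.0145
finger_force: 27.6
own [0.0367 0.2405 0.1297] F own x,y,z [2.  4.3 4.6] plunger 13.59 w 0.0148 [ 3.141 -0.     1.429]
c [0.0037 0.0973] T 0.0464 res mm [-0.01  0.06  0.1   0.01  0.06  0.21]
th [3.359 3.747 4.226 4.701 5.175 5.753 6.358 6.662 6.766 6.865 6.974 7.075]
mean 9.4 amp 4.02 high 0.843 res [-0.33 -0.51 -0.18  0.05  0.12  0.15  0.16  0.18]
0.1 y 0.0030 z 0.0033
0.2 y 0.0058 z 0.0071
0.3 y 0.0081 z 0.0111
0.4 y 0.0100 z 0.0153
0.5 y 0.0115 z 0.0197
```

To row units: 0.0035 m is 0.0088, 0.0031 m is 0.0078.

```bash
python3 nudge.py '[[0, [0, 0.0078, 0.0088], [0, 0, 0]]]' ;python3 st.py
python3 nudge.py '[[0, [0, 0.0068, 0.0093], [0, 0, 0]]]' ;python3 st.py
python3 nudge.py '[[0, [0, 0.006, 0.01], [0, 0, 0]]]' ;python3 st.py
python3 nx.py -.5 -.4 -.3 -.2 -.1  .1 .2
```

```text
clock: 13.2
position: [0.5678, 0.0414, 0.1267]
tool_rot: [3.141, -0.0, 1.429]
force: [0.6, 3.9, 3.4]
grip_width: 0.0149
finger_force: 27.6
own [0.0398 0.2405 0.1262] F own x,y,z [2.8 5.2 4.6] plunger 13.6 w 0.015 [ 3.141 -0.     1.429]
clock: 13.38
position: [0.5705, 0.041, 0.123]
tool_rot: [3.141, -0.0, 1.429]
force: [1.3, 3.3, 4.5]
grip_width: 0.0147
finger_force: 27.6
own [0.0425 0.2405 0.1225] F own x,y,z [3.7 3.2 4.3] plunger 13.59 w 0.0147 [ 3.141 -0.     1.429]
clock: 13.55
position: [0.5729, 0.0406, 0.119]
tool_rot: [3.141, -0.0, 1.429]
force: [2.9, 3.4, 4.1]
grip_width: 0.0147
finger_force: 27.6
own [0.0448 0.2404 0.1185] F own x,y,z [4.  2.7 3.6] plunger 13.49 w 0.0151 [ 3.141 -0.     1.429]
c [0.0037 0.0973] T 0.0464 res mm [-0.05  0.    0.15  0.15  0.19  0.2 ]
th [4.701 5.174 5.752 6.357 6.661 6.765 6.864 6.974 7.074 7.175 7.275 7.377]
mean 9.41 amp 4.06 high 0.847 res [0.01 0.08 0.1  0.11 0.13 0.13 0.16 0.14]
-0.5 y -0.0152 z -0.0172
-0.4 y -0.0115 z -0.0145
-0.3 y -0.0081 z -0.0113
-0.2 y -0.0050 z -0.0079
-0.1 y -0.0023 z -0.0041
0.1 y 0.0020 z 0.0041
0.2 y 0.0035 z 0.0085
```

To row units: 0.0042 m is 0.0105, 0.002 m is 0.005.

```bash
python3 nudge.py '[[0, [0, 0.005, 0.0105], [0, 0, 0]]]' ;python3 st.py
python3 nudge.py '[[0, [0, 0.0038, 0.011], [0, 0, 0]]]' ;python3 st.py
python3 nudge.py '[[0, [0, 0.0028, 0.0115], [0, 0, 0]]]' ;python3 st.py
python3 nx.py  -.1 -.2 -.3 -.4 -.5 -.6
python3 -c "
exec(open('fit.py').read())
m=th>6.6
A=np.c_[np.ones(m.sum()),np.cos(th[m]),np.sin(th[m])];q=np.linalg.lstsq(A,pl[m],rcond=None)[0];print(np.c_[th[m],pl[m]].round(2),np.arctan2(q[2],q[1])+2*np.pi,np.polyfit(th[m]-7.1,pl[m],3))"
```

```text
clock: 13.72
position: [0.5749, 0.0403, 0.1147]
tool_rot: [3.141, -0.0, 1.429]
force: [2.6, 3.8, 4.5]
grip_width: 0.015
finger_force: 27.6
own [0.0468 0.2404 0.1142] F own x,y,z [4.5 3.1 3.2] plunger 13.36 w 0.0148 [ 3.141 -0.     1.429]
clock: 13.9
position: [0.5764, 0.0401, 0.1103]
tool_rot: [3.141, -0.0, 1.429]
force: [4.5, 2.9, 3.5]
grip_width: 0.015
finger_force: 27.6
own [0.0483 0.2404 0.1097] F own x,y,z [6.2 3.6 3.6] plunger 13.13 w 0.0147 [ 3.141 -0.     1.429]
clock: 14.08
position: [0.5775, 0.0399, 0.1056]
tool_rot: [3.141, -0.0, 1.429]
force: [4.3, 2.0, 4.4]
grip_width: 0.0148
finger_force: 27.5
own [0.0494 0.2403 0.105 ] F own x,y,z [7.1 2.6 3.1] plunger 12.91 w 0.0146 [ 3.141 -0.     1.429]
c [0.0038 0.0973] T 0.0464 res mm [0.09 0.13 0.14 0.18 0.24 0.29]
th [6.356 6.66  6.764 6.863 6.973 7.073 7.174 7.274 7.376 7.478 7.58  7.683]
mean 9.42 amp 4.07 high 0.85 res [0.1  0.11 0.12 0.14 0.12 0.11 0.04 0.02]
-0.1 y -0.0009 z -0.0046
-0.2 y -0.0024 z -0.0090
-0.3 y -0.0043 z -0.0133
-0.4 y -0.0066 z -0.0173
-0.5 y -0.0093 z -0.0211
-0.6 y -0.0123 z -0.0246
c [0.0038 0.0973] T 0.0464 res mm [0.09 0.13 0.14 0.18 0.24 0.29]
th [6.356 6.66  6.764 6.863 6.973 7.073 7.174 7.274 7.376 7.478 7.58  7.683]
mean 9.42 amp 4.07 high 0.85 res [0.1  0.11 0.12 0.14 0.12 0.11 0.04 0.02]
[[ 6.66 13.04]
 [ 6.76 13.28]
 [ 6.86 13.43]
 [ 6.97 13.53]
 [ 7.07 13.59]
 [ 7.17 13.6 ]
 [ 7.27 13.59]
 [ 7.38 13.49]
 [ 7.48 13.36]
 [ 7.58 13.13]
 [ 7.68 12.91]] 7.143379247150702 [-0.09701626 -2.40702448  0.22836091 13.60824958]
```

To row units: -0.0223 m is -0.0558, -0.0105 m is -0.0263.

```bash
python3 nudge.py '[[0, [0, -0.0038, -0.0168], [0, 0, 0]], [0, [0, -0.0108, -0.0333], [0, 0, 0]], [0, [0, -0.0188, -0.0463], [0, 0, 0]], [0, [0, -0.0263, -0.0558], [0, 0, 0]], [0, [0, -0.0263, -0.0558], [0, 0, 0]]]' ;python3 st.py
python3 fit.py
```

```text
clock: 14.75
position: [0.5666, 0.0416, 0.1279]
tool_rot: [3.141, -0.0, 1.429]
force: [3.7, 2.5, 5.6]
grip_width: 0.015
finger_force: 27.6
own [0.0384 0.2405 0.1279] F own x,y,z [2.3 4.3 6.1] plunger 13.6 w 0.015 [ 3.142 -0.     1.429]
c [0.0038 0.0973] T 0.0464 res mm [0.12 0.13 0.17 0.23 0.29 0.12]
th [6.66  6.764 6.863 6.973 7.073 7.174 7.274 7.376 7.478 7.58  7.684 7.126]
mean 9.42 amp 4.07 high 0.85 res [0.1  0.11 0.14 0.12 0.11 0.04 0.02 0.11]
```

To row units: -0.13 m is -0.325, -0.1 m is -0.25.

```bash
python3 nudge.py '[[0.04, [0, 0, 0], [0, 0, 0]], [0.04, [0, 0, 0], [0, 0, 0]], [0.04, [0, 0, -0.1], [0, 0, 0]], [0.04, [0, 0, -0.25], [0, 0, 0]], [0.04, [0, 0, -0.325], [0, 0, 0]]]' 
python3 nudge.py '[[0.04, [0, 0, 0], [0, 0, 0]], [0.04, [0, 0, 0], [0, 0, 0]], [0.04, [0, 0, 0], [0, 0, 0]]]' 
python3 -c "
from h import *
i=grab_frame('top');print(read(i))
w=grab_frame('wrist');
cv2.imwrite('pics/f.png',np.vstack([cv2.resize(i[100:240,180:420],(500,290),interpolation=2),cv2.resize(w,(500,310))]))"
```

```text
clock: 15.42
position: [0.5669, 0.0414, 0.2606]
tool_rot: [3.14, -0.0, 1.429]
force: [0.3, 0.8, -0.8]
grip_width: 0.04
finger_force: 0.0
clock: 15.8
position: [0.5661, 0.0414, 0.2568]
tool_rot: [-3.14, 0.0, 1.429]
force: [-0.0, 0.5, -0.4]
grip_width: 0.0402
finger_force: 0.0
(np.float64(13.6), array([0.0727, 0.0011, 0.122 ]), array([26.5, 27.3]), np.float64(16.2))
```

View pics/f.png

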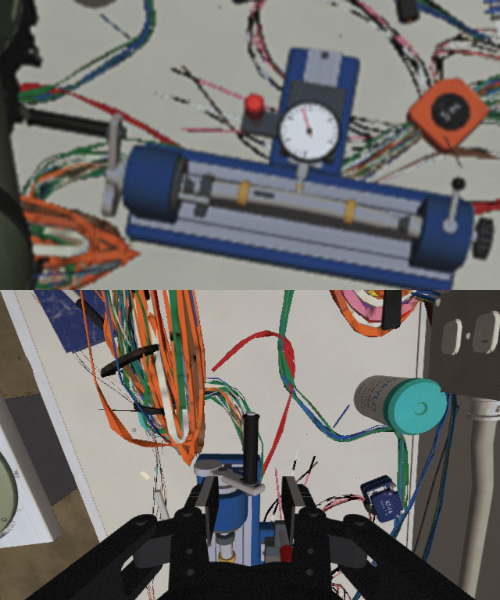

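The gripper is clear of the grip, and the plunger still reads 13.6 mm, the peak of the swing. I'm handing in.

```bash
python3 -c "
from workcell import bot, readout, ticket, grab_frame, calibration
print(ticket.job_done())"
```

```text
the job is handed in; nothing more can be done
None
```

Job handed in at about 16 s (verdict not shown): gauge drawn up to 13.2 mm of plunger, spindle turned right round once (swing about 5.8 to 13.6 mm) and left at the 13.6 mm high spot with the gauge bearing and the gripper clear; the grip force stayed near 25 N, but the crank was strained briefly, to about 33 N, part-way round before I corrected it.

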